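# Nest the blue sample cups on the microscopy bench

## Robot

A 6-joint arm with a two-finger parallel gripper is mounted at the origin on the work surface. World frame = base frame: x ahead of the robot, y to its left, z up, the work surface at z = 0. Lengths are in m, angles in rad, forces in N, time in s.
With the tool pointing down it reaches from about 0.275 to 0.75 m from the base axis. Payload 10.2 kg.
Tool frame: the origin (TCP) lies at the very end of the fingers, on their centre line; the grasp point (between the pads) lies 19 mm behind it; y points along the fingers, z is the direction in which the jaws open and shut, and the axes are right-handed (so a half turn about y gives the same grasp; the last joint's range is limited). The gripper opens to 88 mm and grips with 3 to 60 N. Pads are 18 mm wide; open, the fingers measure 123 mm over their backs; the gripper's body (75 mm by 187 mm) begins 45 mm behind the grasp point.
Start: joints at [-1.526, 0.313, 1.498, -0, 1.331, -0.223], TCP at [0.139, -0.506, 0.239] pointing down, gripper open.
Joint ranges: [-2.94, 2.94], [-0.97, 2.17], [0.19, 2.56], [-1.23, 4.37], [0.02, 3.11], [-2.88, 2.88]. Speed limits (rad/s): [2.39, 2.39, 3.01, 3.14, 3.14, 3.14].

## Interface

Orientations are given as a 3x3 rotation matrix whose columns are the frame's x, y, z axes.
In Python, from rig import bot gives the robot as it stands. The module is installed in compiled form; this text tells all that it offers.
- The arm moves only by the tool send_rows, never from a script. Its argument "deltas" is a list of rows, each a list of 7 numbers: the shift along the tool's x, y, z normalised to -1 to 1, where 1 is 0.2 m, then the turn, a rotation vector about the tool's x, y, z normalised to -1 to 1, where 1 is 60 degrees, then the closure, from 0 (fully open) to 1 (shut). A call has 1 to 20 rows; each row is the pose to reach, as a shift and turn from the pose commanded when the call began, along the tool's axes at that moment; what a row does not reach only later rows make up. A row lasts 1/12 s, in which the tool goes at most 41.7 mm and 7.16 degrees, less where a joint would pass 70% of its speed; a pose out of reach is approached as far as the arm can. A call with a number of a shift or a turn outside -1 to 1 is refused whole. A call with a gripper value outside its range is refused whole. The fingers move at their own pace and stop on an object; the grip force is fixed at half the most. Time passes only in rows, so rows that repeat a pose let the fingers close. It gives the time, the measured TCP pose, the force and the opening at its end, in the units of the state.
- bot.sense(): the state, without advancing time (a new reading comes with each control period).
- bot.get_image(name): name is "scene" or "top" or "wrist"; returns a dict with "img" (420x560x3 uint8, red, green, blue), "mtx" (3x3 intrinsics, pixels), "k1" (the pictures are not rectified: a ray, as slopes to the right and down, at radius r is drawn at 1 + k1 r^2 times it, then the intrinsics apply), "world_from_camera" (4x4, takes a point from camera to world coordinates); the wrist camera has in their place "T_tool_cam" (4x4, takes a point from camera to tool coordinates, whose origin is the TCP and whose axes are the tool frame's). Camera axes: x right, y down, z forward; pixel columns grow to the right and rows downward; lengths in m; the calibration is good to about 2 mm. A picture is of the moment at which its call begins: read the wrist's pose just before it. There is no depth.
- bot.sign_off(): hands the job in, once; it reports no verdict.
The state is a dict: "time_s": time; "joints": joint angles; "qd": joint speeds; "tau": joint torques, N m; "position": TCP position; "orientation": TCP orientation; "force": force on the tool from outside, world axes, zero at the start; "wrist_torque": the same for the moment, N m; "gripper_width": opening from 0.0 (shut) to 1.0 (fully open).
Only numpy, scipy, OpenCV 4.12 (cv2) and the standard library are available. Lean on these libraries where they do the work, as an engineer would, in place of code of your own. Each camera call takes 0.05 s, during which the arm holds its last target.

## Task

Tidy up the blue sample cups: nest the two blue cups that stand on the bench into the blue cup standing in the steel tray, in either order, so that all three make one upright stack, each fully home in the one below. Leave the bottom cup where it stands in the tray, and leave the white cup alone.

Things in the scene. Friction and masses are not known exactly. Their poses are not given: they have to be found in the camera images.
- cup_base: Blue cup in the shallow steel tray (rim 14 mm high): open round cup, mouth up, 90 mm high, foot 32 mm across, tapering out to 51 mm at 70 mm height, above it an upright collar 56 mm across up to the rim; wall 2.2 mm, 50 to 80 g. Origin: centre of the underside; z: its axis, up out of the mouth. Inner floor 30 mm above the underside: a nested cup rests on it, 30 mm higher, with 2 mm play.
- cup_a: Blue cup standing on the bench, to be nested, same shape as the tray cup: open round cup, mouth up, 90 mm high, foot 32 mm across, tapering out to 51 mm at 70 mm height, above it an upright collar 56 mm across up to the rim; wall 2.2 mm, 50 to 80 g. Origin: centre of the underside; z: its axis, up out of the mouth.
- cup_b: The other blue cup standing on the bench, to be nested, same shape as the tray cup: open round cup, mouth up, 90 mm high, foot 32 mm across, tapering out to 51 mm at 70 mm height, above it an upright collar 56 mm across up to the rim; wall 2.2 mm, 50 to 80 g. Origin: centre of the underside; z: its axis, up out of the mouth.
- cup_white: White cup standing on the bench, to be left alone, same shape as the blue cups: open round cup, mouth up, 90 mm high, foot 32 mm across, tapering out to 51 mm at 70 mm height, above it an upright collar 56 mm across up to the rim; wall 2.2 mm, 50 to 80 g. Origin: centre of the underside; z: its axis, up out of the mouth.
Things that resemble listed ones, but are neither listed nor needed, are in the scene too. Leave any brown look-alike of the cup_a alone. What is shaped like the cup_b but pink is not meant.

How it is judged:
At the end, for the whole second after the job is handed in: Both bench cups sit in the tray cup, one in the other, in either order: each 22 to 38 mm above the cup below (30 mm is home), within 10 mm of its centre, tilted under 10 degrees, at rest. The bottom cup and the white cup are upright and within 30 mm of their starts (((horizontal distance between cup_a and cup_base below 0.01 m and z of cup_a in the frame of cup_base between 0.022 and 0.038 m and angle between each of cup_a, cup_b's own z axis and vertical below 0.17 rad and horizontal distance between cup_b and cup_a below 0.01 m and z of cup_b in the frame of cup_a between 0.022 and 0.038 m) or (horizontal distance between cup_b and cup_base below 0.01 m and z of cup_b in the frame of cup_base between 0.022 and 0.038 m and angle between each of cup_b, cup_a's own z axis and vertical below 0.17 rad and horizontal distance between cup_a and cup_b below 0.01 m and z of cup_a in the frame of cup_b between 0.022 and 0.038 m)) and angle between each of cup_base, cup_white's own z axis and vertical below 0.17 rad and distance of each of cup_base, cup_white from where it was at the start of the episode below 0.03 m and linear speed of each of cup_a, cup_b, cup_base below 0.02 m/s); the robot touches nothing.
It fails at once if the white cup is shifted by more than 30 mm or tipped (distance of cup_white from where it was at the start of the episode above 0.03 m or angle between cup_white's own z axis and vertical above 0.5 rad).
It also fails if it takes over 64 s, if anything falls off the work surface, if the arm or the gripper's body presses on something with over 40 N, if the wrist force passes 120 N, or if a joint passes its speed limit or range.

## Working session

There is one attempt and no reset: what is moved stays moved. The work goes in short steps, Python scripts to look and compute and a tool call to move; the robot and the scene stay as the last step left them, time stands still between calls to the robot, and variables do not carry over. Pictures are saved under pics/ and viewed, and the job is handed in when it is done.

Besides the shell and the picture viewer there is one more tool, called after "Call:" as name(argument=value, ...), one argument or row to a line, values as JSON. send_rows: Moves the arm, as the interface text tells. Its arguments: {"type":"object","properties":{"deltas":{"type":"array"}},"required":["deltas"]}

```bash
mkdir -p pics; python3 - <<'E'
from rig import bot
import cv2,json
s=bot.sense();print(s)
for n in("scene","top","wrist"):
    d=bot.get_image(n);cv2.imwrite(f"pics/{n}0.png",d["img"][:,:,::-1])
    print(n,d["mtx"],d["k1"],d.get("world_from_camera",d.get("T_tool_cam")))
E
```

```text
{'time_s': 0.0, 'joints': array([-1.52638632e+00,  3.13445786e-01,  1.49839964e+00, -3.53599884e-05,
        1.33097719e+00, -2.23414139e-01]), 'qd': array([ 0.00027979,  0.00066671,  0.0011095 ,  0.00042919, -0.0020682 ,
        0.00047789]), 'tau': array([-2.28749423e-04, -4.02210009e+01, -2.52273005e+01,  6.94850832e-02,
        3.52485082e-02, -6.95441486e-05]), 'position': array([ 0.13889494, -0.50605485,  0.23817731]), 'orientation': array([[-9.64346765e-01, -8.89188107e-05,  2.64641850e-01],
       [-2.64641757e-01,  1.22722413e-03, -9.64346014e-01],
       [-2.39026364e-04, -9.99999243e-01, -1.20700125e-03]]), 'force': array([ 0.66929418, -0.45673036,  0.19651866]), 'wrist_torque': array([ 0.01561445, -0.038327  , -0.00509416]), 'gripper_width': 1.0027032203404203}
scene [[391.28556494   0.         276.3722422 ]
 [  0.         391.28556494 208.88211642]
 [  0.           0.           1.        ]] -0.11368594197344083 [[ 0.80233563  0.40805665 -0.43559994  0.88318753]
 [ 0.59681751 -0.53850773  0.59482627 -0.54209352]
 [ 0.00814888 -0.73722398 -0.67559929  0.58126341]
 [ 0.          0.          0.          1.        ]]
top [[382.79083022   0.         277.85802766]
 [  0.         382.79083022 207.92606799]
 [  0.           0.           1.        ]] -0.1050543677002573 [[ 0.00519911 -0.9972563   0.07384334  0.46119265]
 [-0.99996593 -0.00565829 -0.00601046 -0.05628513]
 [ 0.0064118  -0.07380957 -0.99725174  0.88120412]
 [ 0.          0.          0.          1.        ]]
wrist [[336.30002172   0.         281.35187606]
 [  0.         336.30002172 206.14358431]
 [  0.           0.           1.        ]] -0.011450931069138493 [[-1.05783343e-03  9.60095637e-01  2.79669893e-01 -7.22357326e-02]
 [-1.02691256e-03 -2.79670945e-01  9.60095364e-01 -1.45123605e-01]
 [ 9.99998913e-01  7.28424449e-04  1.28177955e-03 -7.76482207e-04]
 [ 0.00000000e+00  0.00000000e+00  0.00000000e+00  1.00000000e+00]]
```

View pics/scene0.png

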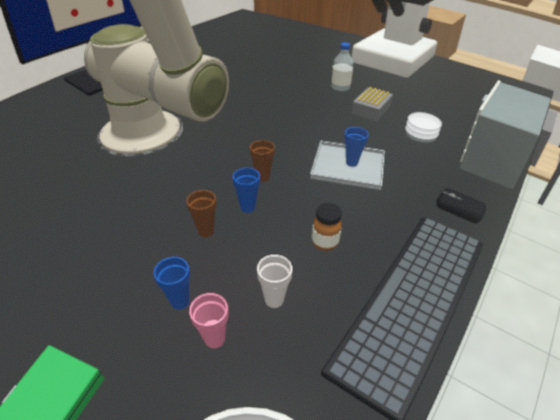

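View pics/top0.png

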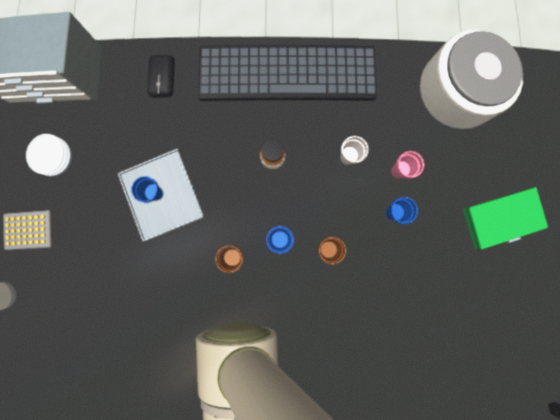

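View pics/wrist0.png

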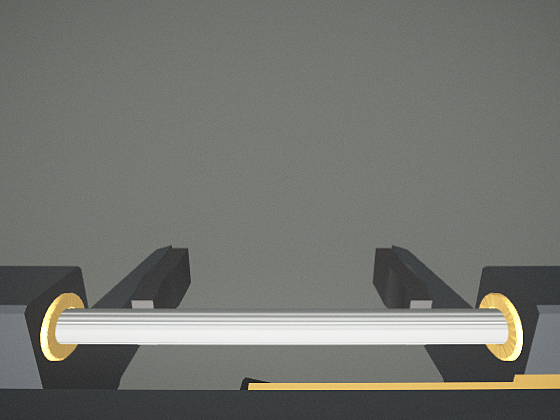

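The top view shows blue cups at (403,210), (280,239) and in the tray (148,189). The brown look-alikes are at (229,258) and (332,250), pink at (408,165) and white at (354,150). The blue ones outside the tray are cup_a and cup_b. Next I fit the cup outlines in both cameras.

```bash
cat > h.py <<'E'
import numpy as np,cv2
from scipy.optimize import minimize
from rig import bot
def proj(d,P,T=None):
    T=d["world_from_camera"] if T is None else T
    R=T[:3,:3];p=(np.atleast_2d(P)-T[:3,3])@R
    s=p[:,:2]/p[:,2:];r2=(s**2).sum(1,keepdims=True)
    s=s*(1+d["k1"]*r2);K=d["mtx"]
    return np.c_[s[:,0]*K[0,0]+K[0,2],s[:,1]*K[1,1]+K[1,2]]
a=np.linspace(0,2*np.pi,40,endpoint=False)
def circ(x,y,z,r):return np.c_[x+r*np.cos(a),y+r*np.sin(a),0*a+z]
def sil(d,x,y,z,S=4):
    m=np.zeros((420*S,560*S),np.uint8)
    for (h1,r1,h2,r2) in((0,.016,.07,.0255),(.07,.028,.09,.028)):
        q=proj(d,np.r_[circ(x,y,z+h1,r1),circ(x,y,z+h2,r2)])
        cv2.fillConvexPoly(m,cv2.convexHull(np.round((q+.5)*S-.5).astype(np.int32)),1)
    return m
def mask(img,col):
    f=img.astype(int);r,g,b=f[...,0],f[...,1],f[...,2]
    if col=='blue':return ((b-r>35)&(b>g+20)).astype(np.uint8)
    if col=='white':return ((np.minimum(np.minimum(r,g),b)>95)).astype(np.uint8)
    if col=='pink':return ((r-g>40)&(b-g>15)).astype(np.uint8)
    return ((r-b>25)&(r>60)&(g<r-15)).astype(np.uint8)
def fit(views,x,y,z=0,fz=False,S=4):
    # views: list of (d,mask)
    up=[(d,cv2.resize(m,None,fx=S,fy=S,interpolation=cv2.INTER_LINEAR)) for d,m in views]
    def c(p):
        t=0
        for d,m in up:
            s=sil(d,p[0],p[1],p[2] if fz else z,S)
            u,v=np.round(proj(d,[[p[0],p[1],.05]])[0]*S).astype(int);w=45*S
            sl=(slice(max(0,v-w),v+w),slice(max(0,u-w),u+w))
            t+=1-(s[sl]&m[sl]).sum()/max(1,(s[sl]|m[sl]).sum())
        return t
    p0=[x,y]+([z] if fz else [])
    r=minimize(c,p0,method='Nelder-Mead',options=dict(initial_simplex=np.array([p0]+[[p0[j]+(.012 if j==i else 0) for j in range(len(p0))] for i in range(len(p0))]),xatol=2e-4,fatol=1e-4))
    return r.x,r.fun
def unproj(d,u,v,z):
    K=d["mtx"];k=np.array([[[u,v]]],float)
    s=cv2.undistortPoints(k,K,np.array([d["k1"],0,0,0]))[0,0]
    T=d["world_from_camera"];r=T[:3,:3]@[s[0],s[1],1];return T[:3,3]+r*(z-T[2,3])/r[2]
E
python3 - <<'E'
from h import *
D={n:bot.get_image(n) for n in("top","scene")}
for nm,col,u,v in(("blue1","blue",403,210),("blue2","blue",280,239),("base","blue",148,189),("white","white",354,150),("pink","pink",408,165),("br1","brown",229,258),("br2","brown",332,250)):
    g=unproj(D["top"],u,v,.06)
    V=[(D[n],mask(D[n]["img"],col)) for n in D]
    print(nm,g[:2],*[np.round(x,4) for x in fit(V,*g[:2])],'top',*[np.round(x,4) for x in fit(V[:1],*g[:2])],'sc',*[np.round(x,4) for x in fit(V[1:],*g[:2])])
    if nm=="base":print(fit(V,*g[:2],.003,True))
im=D["top"]["img"][100:300,100:460,::-1];cv2.imwrite("pics/crop.png",cv2.resize(im,None,fx=2.2,fy=2.2,interpolation=3))
E
```

```text
blue1 [ 0.51901465 -0.33406684] [ 0.5171 -0.3277] 0.1033 top [ 0.5177 -0.3281] 0.0469 sc [ 0.516  -0.3265] 0.0283
blue2 [ 0.4553492  -0.06616492] [ 0.4543 -0.0648] 0.1341 top [ 0.4543 -0.0656] 0.1004 sc [ 0.454  -0.0644] 0.0306
base [0.56180311 0.22234305] [0.5587 0.2241] 0.1659 top [0.5592 0.2236] 0.0572 sc [0.5558 0.2271] 0.0736
(array([0.55843089, 0.22295533, 0.00232215]), np.float64(0.14635407698391611))
white [ 0.65033543 -0.22756558] [ 0.6471 -0.2237] 0.152 top [ 0.6478 -0.2238] 0.0659 sc [ 0.6458 -0.2224] 0.0668
pink [ 0.61853211 -0.34768795] [ 0.6153 -0.3434] 0.2704 top [ 0.6165 -0.3452] 0.1414 sc [ 0.6132 -0.3416] 0.1037
br1 [0.41414225 0.04258524] [0.4142 0.0403] 0.2044 top [0.4142 0.0402] 0.0484 sc [0.4139 0.041 ] 0.1532
br2 [ 0.43224836 -0.17773184] [ 0.4327 -0.1741] 0.1161 top [ 0.4326 -0.1744] 0.0536 sc [ 0.4317 -0.173 ] 0.0581
```

View pics/crop.png

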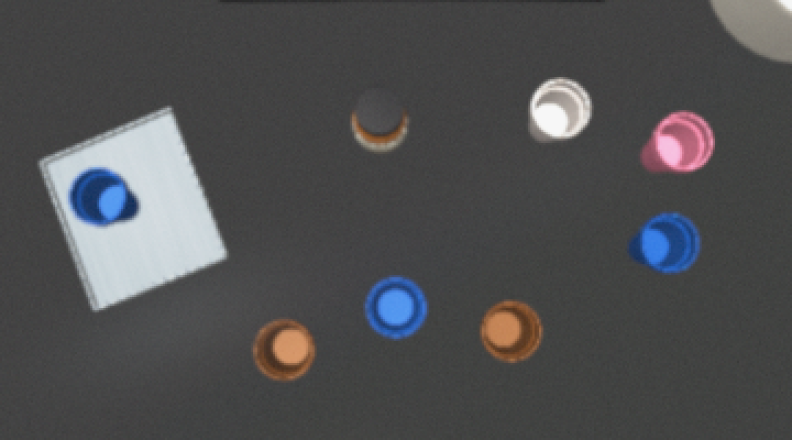

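The crop confirms it. The saturated blue bench cups are at crop (668,243) and (396,307), and the tray cup is at (100,197). The rest are brown, pink or white. Now I move above the first cup (0.517,-0.328).

```bash
cat >> h.py <<'E'
def go(x,y,z,yaw=0):
    s=bot.sense();R=s["orientation"]
    d=R.T@(np.array([x,y,z])-s["position"])/.2
    zz=R[:,2]; return np.round(d,3),'yaw',np.round(np.degrees(np.arctan2(zz[1],zz[0])),2)
E
python3 -c "
from h import *
print(go(.517,-.328,.2))"
```

```text
(array([-2.059,  0.193, -0.359]), 'yaw', np.float64(-74.66))
```

Call:
send_rows(
  deltas=[
    [-0.15, 0, -0.02, 0, 0, 0, 0],
    [-0.3, 0, -0.05, 0, 0, 0, 0],
    [-0.5, 0, -0.1, 0, 0, 0, 0],
    [-0.7, 0, -0.15, 0, 0, 0, 0],
    [-0.85, 0, -0.2, 0, 0, 0, 0],
    [-1, 0, -0.25, 0, 0, 0, 0],
    [-1, 0, -0.25, 0, 0, 0, 0],
  ],
)

```text
time_s: 0.83
position: [0.322, -0.4023, 0.2388]
orientation: [[-0.963, 0.001, 0.269], [-0.269, 0.001, -0.963], [-0.001, -1.0, -0.0]]
force: [-0.3, -0.5, -0.3]
gripper_width: 1.004
```

Call:
send_rows(
  deltas=[
    [-0.15, 0, -0.02, 0, 0, 0, 0],
    [-0.3, 0, -0.05, 0, 0, 0, 0],
    [-0.5, 0, -0.05, 0, 0, 0, 0],
    [-0.7, 0, -0.08, 0, 0, 0, 0],
    [-0.85, 0, -0.1, 0, 0, 0, 0],
    [-1, 0, -0.1, 0, 0, 0, 0],
    [-1, 0, -0.1, 0, 0, 0, 0],
  ],
)

```text
time_s: 1.42
position: [0.5095, -0.3311, 0.2379]
orientation: [[-0.963, 0.001, 0.268], [-0.268, 0.001, -0.963], [-0.001, -1.0, -0.001]]
force: [-0.6, 0.4, 0.7]
gripper_width: 0.999
```

```bash
python3 -c "
from h import *
print(bot.sense()['time_s'],go(.517,-.328,.2))"
```

```text
1.4167 (array([-0.04 ,  0.19 , -0.005]), 'yaw', np.float64(-74.44))
```

Now the wrist view, with the predicted cup rim overlaid to check.

```bash
cat >> h.py <<'E'
def wrist():
    s=bot.sense();d=bot.get_image("wrist")
    T=np.eye(4);T[:3,:3]=s["orientation"];T[:3,3]=s["position"];d["world_from_camera"]=T@d["T_tool_cam"]
    return d
def overlay(d,L,fn,crop=None):
    im=d["img"][:,:,::-1].copy()
    for x,y,z in L:
        for h,r in((.09,.028),(0,.016)):
            cv2.polylines(im,[np.round(proj(d,circ(x,y,z+h,r))).astype(np.int32)],True,(0,255,0) if h else (0,255,255),1)
    if crop:
        im=im[crop[1]:crop[3],crop[0]:crop[2]];im=cv2.resize(im,None,fx=3,fy=3)
    cv2.imwrite(fn,im)
E
python3 - <<'E'
from h import *
d=wrist();m=mask(d["img"],'blue')
print(fit([(d,m)],.517,-.328))
overlay(d,[(.517,-.328,0)],"pics/w1.png")
E
```

```text
(array([ 0.51734275, -0.32534428]), np.float64(0.017260611753654675))
```

View pics/w1.png

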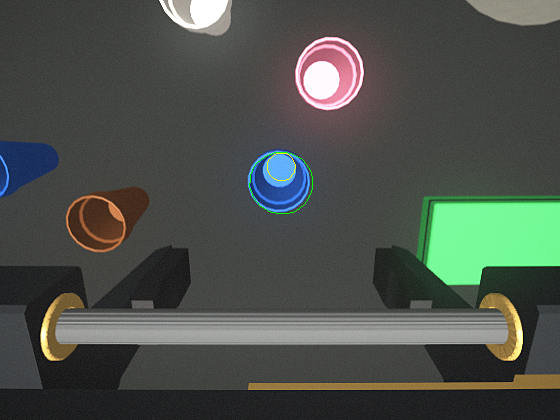

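The wrist view shows the blue cup centred at (281,182) between the fingers, matching the estimate to 2-3 mm. The pink cup is at (329,73) and well clear. Descending to grip the collar.

Call:
send_rows(
  deltas=[
    [-0.04, 0.1, -0.012, 0, 0, 0, 0],
    [-0.04, 0.25, -0.012, 0, 0, 0, 0],
    [-0.04, 0.4, -0.012, 0, 0, 0, 0],
    [-0.04, 0.55, -0.012, 0, 0, 0, 0],
    [-0.04, 0.68, -0.012, 0, 0, 0, 0],
    [-0.04, 0.78, -0.012, 0, 0, 0, 0],
    [-0.04, 0.83, -0.012, 0, 0, 0, 0],
    [-0.04, 0.86, -0.012, 0, 0, 0, 0],
    [-0.04, 0.86, -0.012, 0, 0, 0, 0],
    [-0.04, 0.86, -0.012, 0, 0, 0, 0],
  ],
)

```text
time_s: 2.3
position: [0.5133, -0.3291, 0.0678]
orientation: [[-0.964, 0.001, 0.264], [-0.264, -0.001, -0.964], [-0.001, -1.0, 0.001]]
force: [0.4, 0.4, -0.2]
gripper_width: 0.998
```

Call:
send_rows(
  deltas=[
    [0, 0, 0, 0, 0, 0, 0.2],
    [0, 0, 0, 0, 0, 0, 0.4],
    [0, 0, 0, 0, 0, 0, 0.6],
    [0, 0, 0, 0, 0, 0, 0.8],
    [0, 0, 0, 0, 0, 0, 1],
    [0, 0, 0, 0, 0, 0, 1],
    [0, 0, 0, 0, 0, 0, 1],
    [0, 0, 0, 0, 0, 0, 1],
    [0, 0, 0, 0, 0, 0, 1],
  ],
)

```text
time_s: 3.05
position: [0.5133, -0.3285, 0.0669]
orientation: [[-0.964, 0.0, 0.265], [-0.265, -0.0, -0.964], [-0.0, -1.0, 0.0]]
force: [-0.5, 1.3, 3.2]
gripper_width: 0.629
```

The opening of 0.629 (55 mm) means the cup is gripped. Lift.

Call:
send_rows(
  deltas=[
    [0, -0.05, 0, 0, 0, 0, 1],
    [0, -0.15, 0, 0, 0, 0, 1],
    [0, -0.3, 0, 0, 0, 0, 1],
    [0, -0.45, 0, 0, 0, 0, 1],
    [0, -0.6, 0, 0, 0, 0, 1],
    [0, -0.75, 0, 0, 0, 0, 1],
    [0, -0.85, 0, 0, 0, 0, 1],
    [0, -0.85, 0, 0, 0, 0, 1],
  ],
)

```text
time_s: 3.72
position: [0.5141, -0.3293, 0.2419]
orientation: [[-0.964, 0.006, 0.265], [-0.265, -0.006, -0.964], [-0.004, -1.0, 0.007]]
force: [0.7, -0.4, 0.1]
gripper_width: 0.63
```

```bash
python3 - <<'E'
from h import *
s=bot.sense();print(s['time_s'],s['position'],s['force'],s['gripper_width'])
d=wrist();m=mask(d["img"],'blue')
p=s['position']
print(fit([(d,m)],p[0]+.004,p[1]+.002,p[2]-.067,True),fit([(d,m)],p[0]+.004,p[1]+.002,p[2]-.067))
overlay(d,[(p[0]+.0037,p[1]+.002,p[2]-.067)],"pics/w2.png")
print(go(.5587,.2235,.24))
E
```

```text
3.7167 [ 0.51413423 -0.32932401  0.24191555] [ 0.70832743 -0.37866288  0.13642664] 0.6300886256895896
(array([ 0.51920594, -0.32697884,  0.17691767]), np.float64(0.038156715079792014)) (array([ 0.51872549, -0.32704094]), np.float64(0.038771082650990274))
(array([-0.949, -0.013, -2.604]), 'yaw', np.float64(-74.66))
```

View pics/w2.png

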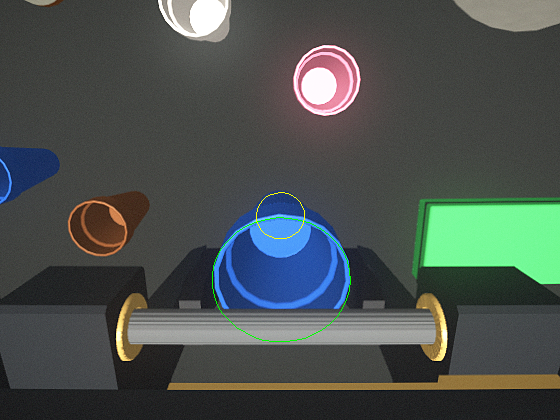

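The cup is held upright, with its rim centre at about (281,275). It sits about 5 mm toward tool −x from the TCP. Now the transfer above the tray cup.

Call:
send_rows(
  deltas=[
    [-0.03, 0, -0.08, 0, 0, 0, 1],
    [-0.08, 0, -0.22, 0, 0, 0, 1],
    [-0.14, 0, -0.4, 0, 0, 0, 1],
    [-0.2, 0, -0.56, 0, 0, 0, 1],
    [-0.25, 0, -0.72, 0, 0, 0, 1],
    [-0.31, 0, -0.86, 0, 0, 0, 1],
    [-0.31, 0, -0.86, 0, 0, 0, 1],
  ],
)

```text
time_s: 4.35
position: [0.5272, -0.1415, 0.2355]
orientation: [[-0.963, -0.002, 0.269], [-0.269, 0.002, -0.963], [0.001, -1.0, -0.003]]
force: [-0.2, -0.0, -0.3]
gripper_width: 0.634
```

Call:
send_rows(
  deltas=[
    [-0.05, 0, -0.15, 0, 0, 0, 1],
    [-0.1, 0, -0.3, 0, 0, 0, 1],
    [-0.15, 0, -0.45, 0, 0, 0, 1],
    [-0.2, 0, -0.6, 0, 0, 0, 1],
    [-0.25, 0, -0.75, 0, 0, 0, 1],
    [-0.31, 0, -0.86, 0, 0, 0, 1],
    [-0.31, 0, -0.86, 0, 0, 0, 1],
  ],
)

```text
time_s: 4.93
position: [0.5415, 0.0393, 0.2354]
orientation: [[-0.963, -0.002, 0.268], [-0.268, 0.001, -0.963], [0.002, -1.0, -0.002]]
force: [0.6, 0.0, 0.2]
gripper_width: 0.629
```

```bash
python3 - <<'E'
from h import *
s=bot.sense();print(s['time_s'],s['position'],s['force'],s['gripper_width'])
print(go(.554,.222,.24))
E
```

```text
4.9333 [0.54153857 0.03926568 0.23536267] [0.61713457 0.03715051 0.23987159] 0.6287614854385267
(array([-0.305, -0.022, -0.864]), 'yaw', np.float64(-74.45))
```

Call:
send_rows(
  deltas=[
    [-0.05, 0, -0.15, 0, 0, 0, 1],
    [-0.1, 0, -0.3, 0, 0, 0, 1],
    [-0.15, 0, -0.45, 0, 0, 0, 1],
    [-0.2, 0, -0.6, 0, 0, 0, 1],
    [-0.25, 0, -0.75, 0, 0, 0, 1],
    [-0.29, 0, -0.82, 0, 0, 0, 1],
    [-0.29, 0, -0.82, 0, 0, 0, 1],
    [-0.29, 0, -0.82, 0, 0, 0, 1],
    [-0.29, 0, -0.82, 0, 0, 0, 1],
  ],
)

```text
time_s: 5.68
position: [0.5543, 0.208, 0.236]
orientation: [[-0.965, -0.001, 0.264], [-0.264, -0.001, -0.965], [0.002, -1.0, 0.0]]
force: [0.8, -0.2, -0.6]
gripper_width: 0.633
```

```bash
python3 - <<'E'
from h import *
s=bot.sense();print(s['time_s'],s['position'],s['force'],s['gripper_width'])
print(go(.554,.222,.24))
p=s['position']
for n in("top","scene"):
    d=bot.get_image(n);q=proj(d,[[.559,.2235,.1]])[0].astype(int)
    overlay(d,[(p[0]+.0047,p[1]+.0018,p[2]-.066),(.5587,.2235,.002)],f"pics/{n}3.png",[max(0,q[0]-90),max(0,q[1]-90),q[0]+90,q[1]+90])
a_=cv2.imread("pics/top3.png");b_=cv2.imread("pics/scene3.png");h=min(a_.shape[0],b_.shape[0]);c=np.hstack([a_[:h],b_[:h]]);cv2.imwrite("pics/c3.png",cv2.resize(c,None,fx=.73,fy=.73))
E
```

```text
5.6833 [0.55430952 0.20802884 0.23595398] [ 0.79652525 -0.16477666 -0.6455106 ] 0.6330159122725928
(array([-0.017, -0.02 , -0.068]), 'yaw', np.float64(-74.72))
```

View pics/c3.png

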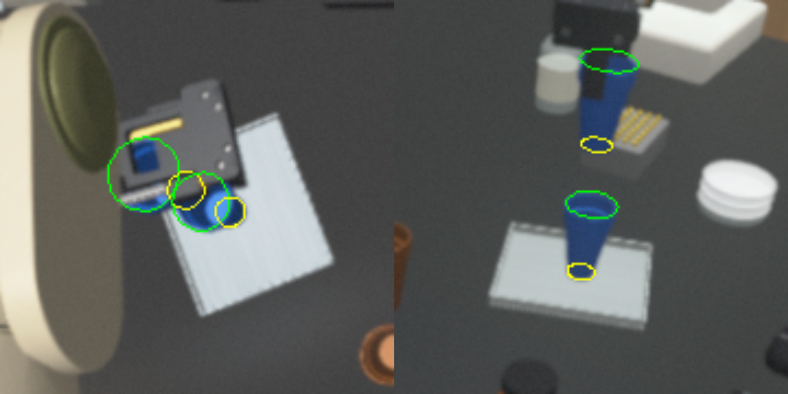

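The overlays fit: the held cup is at right-panel (607,100), above the tray cup at (592,240). I correct sideways, go lower and check with the wrist view.

Call:
send_rows(
  deltas=[
    [-0.017, 0, -0.04, 0, 0, 0, 1],
    [-0.017, 0.05, -0.068, 0, 0, 0, 1],
    [-0.017, 0.12, -0.068, 0, 0, 0, 1],
    [-0.017, 0.2, -0.068, 0, 0, 0, 1],
    [-0.017, 0.26, -0.068, 0, 0, 0, 1],
    [-0.017, 0.28, -0.068, 0, 0, 0, 1],
    [-0.017, 0.28, -0.068, 0, 0, 0, 1],
    [-0.017, 0.28, -0.068, 0, 0, 0, 1],
  ],
)

```text
time_s: 6.45
position: [0.5541, 0.2237, 0.181]
orientation: [[-0.964, 0.0, 0.265], [-0.265, 0.0, -0.964], [-0.0, -1.0, 0.0]]
force: [-0.4, 0.7, 0.2]
gripper_width: 0.63
```

```bash
python3 - <<'E'
from h import *
s=bot.sense();print(s['time_s'],s['position'],s['force'],s['gripper_width'])
p=s['position']
d=wrist()
overlay(d,[(p[0]+.0047,p[1]+.0018,p[2]-.066),(.5587,.2235,.002)],"pics/w4.png")
print(go(.554,.222,.1))
d=bot.get_image("scene");q=proj(d,[[.559,.2235,.1]])[0].astype(int)
overlay(d,[(p[0]+.0047,p[1]+.0018,p[2]-.066),(.5587,.2235,.002)],f"pics/s4.png",[q[0]-80,max(0,q[1]-80),q[0]+80,q[1]+80])
E
```

```text
6.45 [0.55407752 0.22371538 0.1809931 ] [-0.40466598  0.70012853  0.18544943] 0.6299930407102753
(array([0.004, 0.407, 0.008]), 'yaw', np.float64(-74.65))
```

View pics/w4.png

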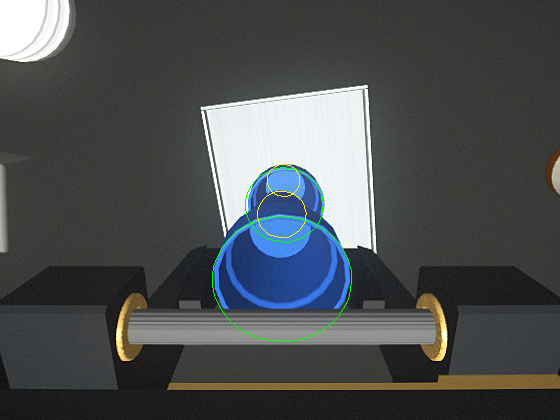

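View pics/s4.png

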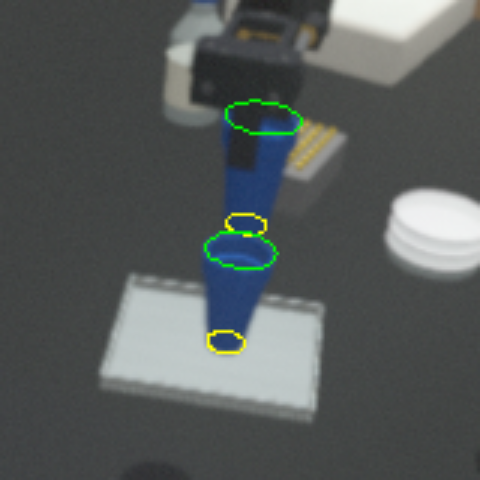

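Both outlines line up: the tray cup's rim at (284,205) in the wrist view, with the held cup straight above. Lowering it in, watching the force.

Call:
send_rows(
  deltas=[
    [0, 0.04, 0, 0, 0, 0, 1],
    [0, 0.09, 0, 0, 0, 0, 1],
    [0, 0.14, 0, 0, 0, 0, 1],
    [0, 0.19, 0, 0, 0, 0, 1],
    [0, 0.24, 0, 0, 0, 0, 1],
    [0, 0.28, 0, 0, 0, 0, 1],
    [0, 0.32, 0, 0, 0, 0, 1],
    [0, 0.35, 0, 0, 0, 0, 1],
    [0, 0.37, 0, 0, 0, 0, 1],
    [0, 0.38, 0, 0, 0, 0, 1],
    [0, 0.38, 0, 0, 0, 0, 1],
    [0, 0.38, 0, 0, 0, 0, 1],
  ],
)

```text
time_s: 7.55
position: [0.5541, 0.2236, 0.1049]
orientation: [[-0.964, 0.0, 0.265], [-0.265, 0.0, -0.964], [-0.0, -1.0, -0.0]]
force: [-0.1, -1.9, 0.1]
gripper_width: 0.631
```

Call:
send_rows(
  deltas=[
    [0, 0.005, 0, 0, 0, 0, 1],
    [0, 0.01, 0, 0, 0, 0, 1],
    [0, 0.015, 0, 0, 0, 0, 1],
    [0, 0.02, 0, 0, 0, 0, 1],
    [0, 0.025, 0, 0, 0, 0, 1],
    [0, 0.025, 0, 0, 0, 0, 1],
  ],
)

```text
time_s: 8.05
position: [0.5546, 0.2232, 0.1004]
orientation: [[-0.964, 0.002, 0.265], [-0.265, -0.0, -0.964], [-0.002, -1.0, 0.001]]
force: [1.3, -3.4, 5.6]
gripper_width: 0.629
```

```bash
python3 - <<'E'
from h import *
s=bot.sense();p=s['position'];print(p,s['force'])
d=bot.get_image("scene");q=proj(d,[[.559,.2235,.08]])[0].astype(int)
overlay(d,[(p[0]+.0047,p[1]+.0018,p[2]-.0665),(.5587,.2235,.002)],f"pics/s5.png",[q[0]-80,max(0,q[1]-80),q[0]+80,q[1]+80])
E
```

```text
[0.55462687 0.22324783 0.10042153] [ 1.25750202 -3.419441    5.56452265]
```

View pics/s5.png

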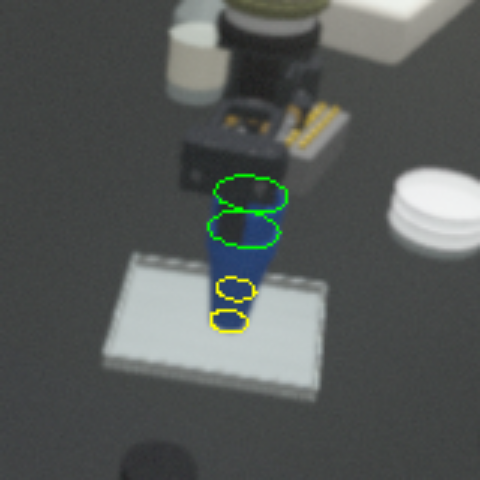

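Contact is 5.6 N at the expected home height. Open and retract.

Call:
send_rows(
  deltas=[
    [0, 0, 0, 0, 0, 0, 0.3],
    [0, 0, 0, 0, 0, 0, 0.2],
    [0, 0, 0, 0, 0, 0, 0.1],
    [0, 0, 0, 0, 0, 0, 0],
    [0, 0, 0, 0, 0, 0, 0],
    [0, 0, 0, 0, 0, 0, 0],
    [0, 0, 0, 0, 0, 0, 0],
  ],
)

```text
time_s: 8.68
position: [0.5539, 0.2236, 0.0996]
orientation: [[-0.964, -0.0, 0.265], [-0.265, 0.0, -0.964], [0.0, -1.0, -0.0]]
force: [-0.6, 0.0, 0.9]
gripper_width: 0.999
```

Call:
send_rows(
  deltas=[
    [0, -0.05, 0, 0, 0, 0, 0],
    [0, -0.15, 0, 0, 0, 0, 0],
    [0, -0.3, 0, 0, 0, 0, 0],
    [0, -0.45, 0, 0, 0, 0, 0],
    [0, -0.6, 0, 0, 0, 0, 0],
    [0, -0.7, 0, 0, 0, 0, 0],
    [0, -0.7, 0, 0, 0, 0, 0],
  ],
)

```text
time_s: 9.27
position: [0.5553, 0.2239, 0.2453]
orientation: [[-0.964, 0.009, 0.265], [-0.265, 0.002, -0.964], [-0.009, -1.0, 0.001]]
force: [0.2, 0.7, -0.3]
gripper_width: 1.005
```

```bash
python3 - <<'E'
from h import *
s=bot.sense();p=s['position'];print(p,s['force'])
d=bot.get_image("scene");q=proj(d,[[.559,.2235,.08]])[0].astype(int)
overlay(d,[(.5587,.2235,.032),(.5587,.2235,.002)],f"pics/s6.png",[q[0]-80,max(0,q[1]-80),q[0]+80,q[1]+80])
print(go(.4543,-.065,.24))
E
```

```text
[0.55525919 0.22389055 0.24527541] [ 0.17458908  0.74951599 -0.2509913 ]
(array([0.866, 0.008, 1.259]), 'yaw', np.float64(-74.65))
```

View pics/s6.png

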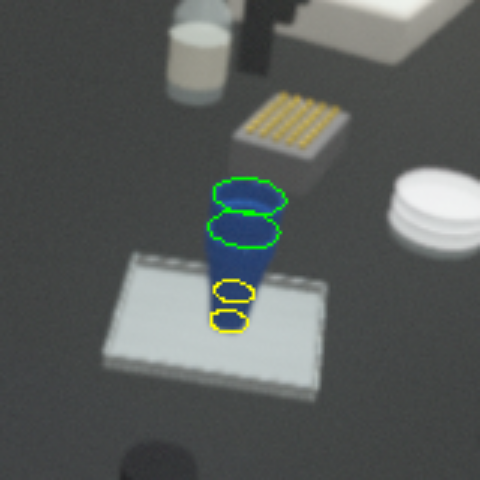

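The upper blue cup matches the overlay 30 mm higher (rim at (249,195)), so it is home. Going to the second blue cup and turning the jaws about 35° to clear the brown neighbours.

Call:
send_rows(
  deltas=[
    [0.05, 0, 0.08, 0, -0.05, 0, 0],
    [0.13, 0, 0.2, 0, -0.15, 0, 0],
    [0.22, 0, 0.32, 0, -0.25, 0, 0],
    [0.3, 0, 0.44, 0, -0.35, 0, 0],
    [0.38, 0, 0.56, 0, -0.45, 0, 0],
    [0.43, 0, 0.63, 0, -0.52, 0, 0],
    [0.43, 0, 0.63, 0, -0.58, 0, 0],
    [0.43, 0, 0.63, 0, -0.58, 0, 0],
  ],
)

```text
time_s: 9.98
position: [0.5037, 0.0785, 0.2388]
orientation: [[-0.64, -0.002, 0.768], [-0.768, 0.0, -0.64], [0.001, -1.0, -0.002]]
force: [0.5, -0.3, -0.3]
gripper_width: 1.001
```

```bash
python3 - <<'E'
from h import *
s=bot.sense();print(s["time_s"],s["position"]);print(go(.4543,-.065,.24))
E
```

```text
9.9833 [0.50374133 0.07853321 0.2387727 ]
(array([ 0.71 , -0.006,  0.27 ]), 'yaw', np.float64(-39.82))
```

Call:
send_rows(
  deltas=[
    [0.1, 0, 0.04, 0, 0, 0, 0],
    [0.25, 0, 0.1, 0, 0, 0, 0],
    [0.4, 0, 0.15, 0, 0, 0, 0],
    [0.55, 0, 0.2, 0, 0, 0, 0],
    [0.65, 0, 0.25, 0, 0, 0, 0],
    [0.71, 0, 0.27, 0, 0, 0, 0],
    [0.71, 0, 0.27, 0, 0, 0, 0],
    [0.71, 0, 0.27, 0, 0, 0, 0],
    [0.71, 0, 0.27, 0, 0, 0, 0],
  ],
)

```text
time_s: 10.73
position: [0.455, -0.0634, 0.2394]
orientation: [[-0.641, -0.001, 0.768], [-0.768, 0.001, -0.641], [-0.0, -1.0, -0.001]]
force: [-0.4, -0.2, 0.2]
gripper_width: 1.0
```

```bash
python3 - <<'E'
from h import *
s=bot.sense();print(s["time_s"],s["position"]);
d=wrist();m=mask(d["img"],'blue')
f=fit([(d,m)],.4543,-.065);print(f)
overlay(d,[(.4543,-.065,0)],"pics/w7.png")
print(go(.4543,-.0645,.066))
E
```

```text
10.7333 [ 0.45501243 -0.06337076  0.23936323]
(array([ 0.45584785, -0.0633716 ]), np.float64(0.341329554752829))
(array([0.007, 0.867, 0.001]), 'yaw', np.float64(-39.82))
```

View pics/w7.png

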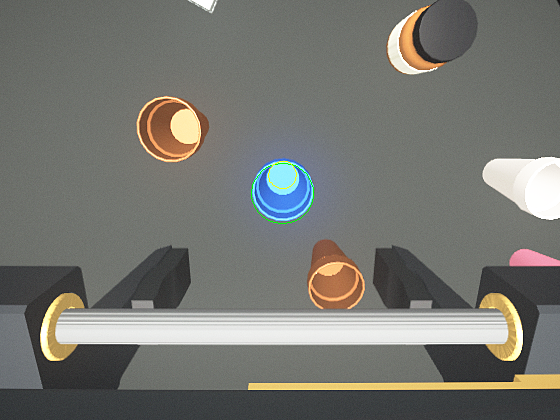

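The cup is at (282,190), centred between the jaws. Both brown cups, (172,128) and (335,280), are clear of the fingers. Descend and grip.

Call:
send_rows(
  deltas=[
    [0, 0.1, 0, 0, 0, 0, 0],
    [0, 0.25, 0, 0, 0, 0, 0],
    [0, 0.4, 0, 0, 0, 0, 0],
    [0, 0.55, 0, 0, 0, 0, 0],
    [0, 0.68, 0, 0, 0, 0, 0],
    [0, 0.78, 0, 0, 0, 0, 0],
    [0, 0.83, 0, 0, 0, 0, 0],
    [0, 0.86, 0, 0, 0, 0, 0],
    [0, 0.865, 0, 0, 0, 0, 0],
    [0, 0.865, 0, 0, 0, 0, 0],
  ],
)

```text
time_s: 11.62
position: [0.4551, -0.0639, 0.0669]
orientation: [[-0.64, 0.0, 0.768], [-0.768, -0.0, -0.64], [-0.0, -1.0, 0.0]]
force: [-0.3, -0.3, -0.5]
gripper_width: 0.998
```

Call:
send_rows(
  deltas=[
    [0, 0, 0, 0, 0, 0, 0.2],
    [0, 0, 0, 0, 0, 0, 0.4],
    [0, 0, 0, 0, 0, 0, 0.6],
    [0, 0, 0, 0, 0, 0, 0.8],
    [0, 0, 0, 0, 0, 0, 1],
    [0, 0, 0, 0, 0, 0, 1],
    [0, 0, 0, 0, 0, 0, 1],
    [0, 0, 0, 0, 0, 0, 1],
    [0, 0, 0, 0, 0, 0, 1],
  ],
)

```text
time_s: 12.37
position: [0.455, -0.0644, 0.0669]
orientation: [[-0.641, 0.0, 0.768], [-0.768, -0.0, -0.641], [-0.0, -1.0, 0.0]]
force: [-0.6, -0.6, 3.5]
gripper_width: 0.625
```

Call:
send_rows(
  deltas=[
    [0, -0.05, 0, 0, 0, 0, 1],
    [0, -0.15, 0, 0, 0, 0, 1],
    [0, -0.3, 0, 0, 0, 0, 1],
    [0, -0.45, 0, 0, 0, 0, 1],
    [0, -0.6, 0, 0, 0, 0, 1],
    [0, -0.75, 0, 0, 0, 0, 1],
    [0, -0.9, 0, 0, 0, 0, 1],
    [0, -0.95, 0, 0, 0, 0, 1],
    [0, -0.95, 0, 0, 0, 0, 1],
  ],
)

```text
time_s: 13.12
position: [0.4555, -0.0646, 0.2589]
orientation: [[-0.641, 0.004, 0.768], [-0.768, -0.002, -0.641], [-0.001, -1.0, 0.004]]
force: [-0.0, 0.1, -1.3]
gripper_width: 0.623
```

```bash
python3 - <<'E'
from h import *
s=bot.sense();p=s["position"];print(s["time_s"],p,s["gripper_width"])
d=wrist();m=mask(d["img"],'blue')
f=fit([(d,m)],p[0],p[1],p[2]-.066);print(f, f[0]-p[:2],s["orientation"].T@np.r_[f[0]-p[:2],0])
overlay(d,[(*f[0],p[2]-.066)],"pics/w8.png")
print(go(.5587,.2235,p[2]))
E
```

```text
13.1167 [ 0.45552483 -0.06457081  0.25890375] 0.6230662100279628
(array([ 0.45661855, -0.06322237]), np.float64(0.03585008147745794)) [0.00109371 0.00134844] [-1.73605450e-03  2.21548359e-06 -2.44085354e-05]
(array([-1.437, -0.01 , -0.524]), 'yaw', np.float64(-39.86))
```

View pics/w8.png

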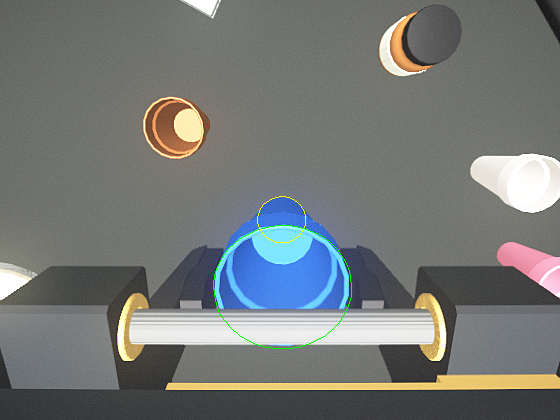

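The cup is held upright, centred at (282,285), about 1 mm off the TCP. Transfer.

Call:
send_rows(
  deltas=[
    [-0.05, 0, -0.02, 0, 0, 0, 1],
    [-0.15, 0, -0.05, 0, 0, 0, 1],
    [-0.3, 0, -0.11, 0, 0, 0, 1],
    [-0.45, 0, -0.16, 0, 0, 0, 1],
    [-0.6, 0, -0.22, 0, 0, 0, 1],
    [-0.72, 0, -0.26, 0, 0, 0, 1],
    [-0.72, 0, -0.26, 0, 0, 0, 1],
  ],
)

```text
time_s: 13.75
position: [0.5073, 0.0838, 0.2547]
orientation: [[-0.638, -0.003, 0.77], [-0.77, 0.001, -0.638], [0.001, -1.0, -0.003]]
force: [1.1, 0.0, -1.5]
gripper_width: 0.624
```

Call:
send_rows(
  deltas=[
    [-0.15, 0, -0.05, 0, 0, 0, 1],
    [-0.3, 0, -0.11, 0, 0, 0, 1],
    [-0.45, 0, -0.16, 0, 0, 0, 1],
    [-0.58, 0, -0.22, 0, 0, 0, 1],
    [-0.66, 0, -0.24, 0, 0, 0, 1],
    [-0.7, 0, -0.25, 0, 0, 0, 1],
    [-0.7, 0, -0.25, 0, 0, 0, 1],
    [-0.7, 0, -0.25, 0, 0, 0, 1],
    [-0.7, 0, -0.25, 0, 0, 0, 1],
  ],
)

```text
time_s: 14.5
position: [0.5583, 0.218, 0.2564]
orientation: [[-0.642, -0.001, 0.767], [-0.767, -0.0, -0.642], [0.001, -1.0, -0.0]]
force: [-0.8, 0.4, -0.6]
gripper_width: 0.621
```

```bash
python3 - <<'E'
from h import *
s=bot.sense();print(s["time_s"],s["position"],go(.558,.2227,.21))
E
```

```text
14.5 [0.55830668 0.21804239 0.2563876 ] (array([-0.017,  0.232, -0.016]), 'yaw', np.float64(-39.92))
```

Call:
send_rows(
  deltas=[
    [-0.01, 0.03, -0.01, 0, 0, 0, 1],
    [-0.017, 0.08, -0.016, 0, 0, 0, 1],
    [-0.017, 0.14, -0.016, 0, 0, 0, 1],
    [-0.017, 0.19, -0.016, 0, 0, 0, 1],
    [-0.017, 0.22, -0.016, 0, 0, 0, 1],
    [-0.017, 0.23, -0.016, 0, 0, 0, 1],
    [-0.017, 0.23, -0.016, 0, 0, 0, 1],
    [-0.017, 0.23, -0.016, 0, 0, 0, 1],
  ],
)

```text
time_s: 15.17
position: [0.5584, 0.2237, 0.2111]
orientation: [[-0.641, 0.001, 0.768], [-0.768, 0.0, -0.641], [-0.0, -1.0, 0.0]]
force: [0.8, -1.0, -0.1]
gripper_width: 0.624
```

```bash
python3 - <<'E'
from h import *
s=bot.sense();p=s['position'];print(s['time_s'],p,go(.558,.2227,.13))
L=[(p[0]+.0007,p[1]+.0009,p[2]-.0668),(.5587,.2235,.002),(.5587,.2235,.032)]
d=wrist();overlay(d,L,"pics/w9.png",(180,120,400,320))
d=bot.get_image("scene");q=proj(d,[[.559,.2235,.1]])[0].astype(int)
overlay(d,L,f"pics/s9.png",[q[0]-80,max(0,q[1]-80),q[0]+80,q[1]+80])
E
```

```text
15.1667 [0.55842109 0.22368984 0.21107055] (array([0.005, 0.405, 0.001]), 'yaw', np.float64(-39.86))
```

View pics/w9.png

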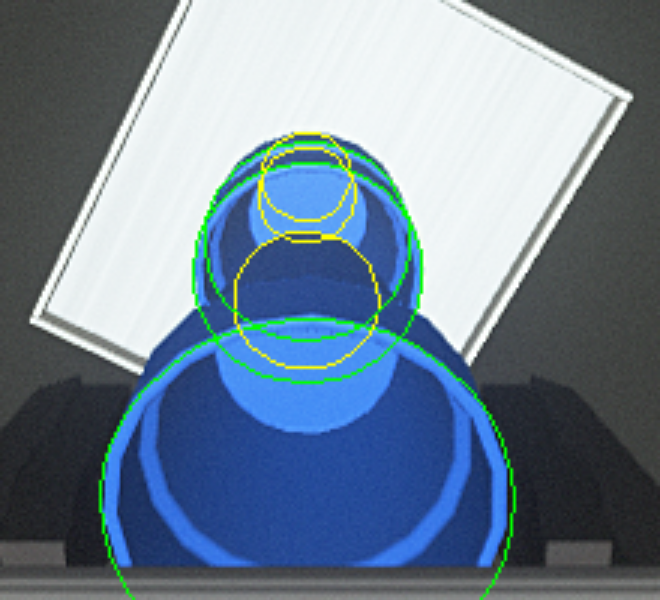

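View pics/s9.png

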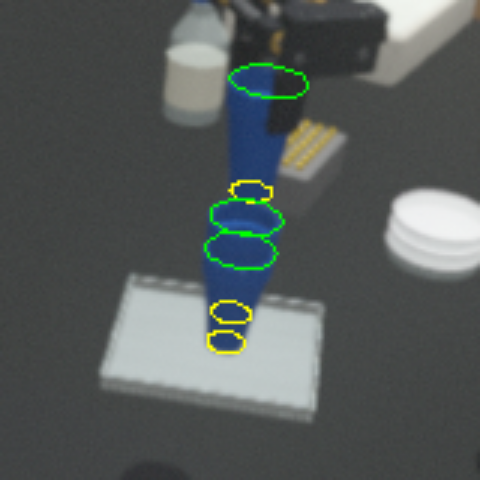

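Aligned: the lower rim at wrist-crop (308,270) and the held cup agree with the overlays. Lowering.

Call:
send_rows(
  deltas=[
    [0, 0.04, 0, 0, 0, 0, 1],
    [0, 0.09, 0, 0, 0, 0, 1],
    [0, 0.14, 0, 0, 0, 0, 1],
    [0, 0.19, 0, 0, 0, 0, 1],
    [0, 0.24, 0, 0, 0, 0, 1],
    [0, 0.28, 0, 0, 0, 0, 1],
    [0, 0.32, 0, 0, 0, 0, 1],
    [0, 0.35, 0, 0, 0, 0, 1],
    [0, 0.37, 0, 0, 0, 0, 1],
    [0, 0.38, 0, 0, 0, 0, 1],
    [0, 0.38, 0, 0, 0, 0, 1],
    [0, 0.38, 0, 0, 0, 0, 1],
  ],
)

```text
time_s: 16.27
position: [0.5584, 0.2238, 0.1351]
orientation: [[-0.641, 0.001, 0.768], [-0.768, 0.0, -0.641], [-0.0, -1.0, 0.0]]
force: [0.1, -0.5, -0.7]
gripper_width: 0.625
```

Call:
send_rows(
  deltas=[
    [0, 0.005, 0, 0, 0, 0, 1],
    [0, 0.01, 0, 0, 0, 0, 1],
    [0, 0.015, 0, 0, 0, 0, 1],
    [0, 0.02, 0, 0, 0, 0, 1],
    [0, 0.02, 0, 0, 0, 0, 1],
    [0, 0.02, 0, 0, 0, 0, 1],
  ],
)

```text
time_s: 16.77
position: [0.5583, 0.2237, 0.1307]
orientation: [[-0.641, -0.0, 0.768], [-0.768, -0.0, -0.641], [0.0, -1.0, -0.0]]
force: [-0.2, -0.4, -0.5]
gripper_width: 0.623
```

Call:
send_rows(
  deltas=[
    [0, 0.004, 0, 0, 0, 0, 1],
    [0, 0.008, 0, 0, 0, 0, 1],
    [0, 0.01, 0, 0, 0, 0, 1],
    [0, 0.01, 0, 0, 0, 0, 1],
  ],
)

```text
time_s: 17.1
position: [0.5587, 0.224, 0.1299]
orientation: [[-0.641, 0.002, 0.768], [-0.768, 0.001, -0.641], [-0.002, -1.0, 0.001]]
force: [-1.1, 0.7, 7.2]
gripper_width: 0.625
```

Contact at 0.130, as expected. Release and retract.

Call:
send_rows(
  deltas=[
    [0, 0, 0, 0, 0, 0, 0.3],
    [0, 0, 0, 0, 0, 0, 0.2],
    [0, 0, 0, 0, 0, 0, 0.1],
    [0, 0, 0, 0, 0, 0, 0],
    [0, 0, 0, 0, 0, 0, 0],
    [0, 0, 0, 0, 0, 0, 0],
    [0, 0, 0, 0, 0, 0, 0],
  ],
)

```text
time_s: 17.68
position: [0.5582, 0.2237, 0.1287]
orientation: [[-0.641, -0.0, 0.768], [-0.768, -0.0, -0.641], [0.0, -1.0, -0.0]]
force: [0.1, 0.2, 0.3]
gripper_width: 1.001
```

Call:
send_rows(
  deltas=[
    [0, -0.05, 0, 0, 0, 0, 0],
    [0, -0.15, 0, 0, 0, 0, 0],
    [0, -0.3, 0, 0, 0, 0, 0],
    [0, -0.45, 0, 0, 0, 0, 0],
    [0, -0.6, 0, 0, 0, 0, 0],
    [0, -0.7, 0, 0, 0, 0, 0],
    [0.3, -0.7, 0, 0, 0, 0, 0],
    [0.6, -0.7, 0, 0, 0, 0, 0],
    [0.8, -0.7, 0, 0, 0, 0, 0],
    [0.8, -0.7, 0, 0, 0, 0, 0],
    [0.8, -0.7, 0, 0, 0, 0, 0],
  ],
)

```text
time_s: 18.6
position: [0.4529, 0.0982, 0.2698]
orientation: [[-0.643, 0.0, 0.766], [-0.766, -0.001, -0.643], [0.001, -1.0, 0.001]]
force: [-0.4, 0.4, 0.8]
gripper_width: 1.0
```

```bash
python3 - <<'E'
from h import *
s=bot.sense();print(s['time_s'],s['position'],s['force'])
L=[(.5587,.2235,.002),(.5587,.2235,.032),(.5587,.2235,.062)]
o=[]
for n in("scene","top"):
    d=bot.get_image(n);q=proj(d,[[.559,.2235,.07]])[0].astype(int)
    overlay(d,L,f"pics/t.png",[q[0]-60,q[1]-70,q[0]+60,q[1]+70]);o.append(cv2.imread("pics/t.png"))
    if n=="top":V=d
    print(n,'white',fit([(d,mask(d["img"],'white'))],.647,-.2235))
    if n=="scene":
        print('base',fit([(d,mask(d["img"],'blue'))],.5587,.2235,.002)[0])
cv2.imwrite("pics/c10.png",np.hstack(o))
cv2.imwrite("pics/top10.png",V["img"][:,:,::-1])
E
```

```text
18.6 [0.45287272 0.0981574  0.26976824] [-0.39370199  0.40275836  0.76052567]
scene white (array([ 0.64584078, -0.22241425]), np.float64(0.06636500754147812))
base [0.54806221 0.24674541]
top white (array([ 0.64767141, -0.22373656]), np.float64(0.06810692054192602))
```

View pics/c10.png

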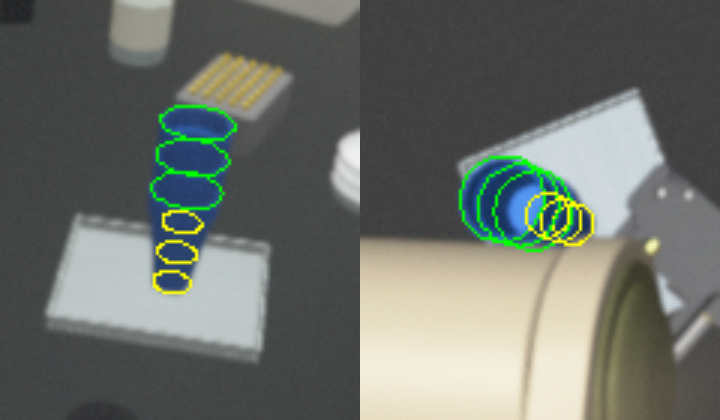

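The stack matches the 30 mm-step overlay in both views (top rim at (198,122) in the left panel, upright), the white cup hasn't moved, and the arm is clear.

```bash
python3 -c "
from rig import bot
print(bot.sense()['time_s'],bot.sign_off())"
```

```text
the job is handed in; nothing more can be done
18.7 None
```

Both blue bench cups are nested in the tray cup as one upright stack. I handed the job in at 18.7 s, with the gripper open and clear of everything. The interface reports no verdict, so what follows are my own checks.

- **Nesting:** each cup made contact at its expected home height, with 5.6 N on the first and 7.2 N on the second. The final scene and top views match outlines drawn at 30 mm steps on the tray cup's original position.
- **White cup:** its fitted position is unchanged to under 1 mm in both cameras.
- **Brown and pink cups:** never touched on purpose. I kept the fingers clear of them but did not re-measure them afterwards.
- **One check disagreed:** a single-cup fit of the bottom cup on the final scene picture came out about 25 mm off. I put that down to the fit taking in the whole blue stack, so I relied on the outline overlays instead.

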